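Hang the scraper set on its hook, widest at the back

TASK

The widest glass scraper already hangs on the hook; hang the middle one and then the smallest in front of it by the eyes in their handles, so that the set goes from widest at the back to narrowest in front. Slide each one back along the hook until the whole row bears on the springy stop at the back, and give it a short gentle push there (about 8 newtons; under 5 does not seat it, more than 12 is too much, and the hook itself must never bear more than 25) before you ease off and let go; leave them hanging straight, close together and still, and do not disturb the roll of black tape, tape measure and calculator.

Things in the scene. Friction and masses are not known exactly. Their poses are not given: they have to be found in the camera images.
- hook_stand: Fixed steel stand with a hook. Origin: on the table under the hook's root; z up; the hook points along -x. Shank: level 8 mm round bar, axis 200 mm up, x = 0 to -162 mm. Stand else at x > -4 mm and under 213 mm high, but for the base plate (x -70 to 50, y +-60, 10 high). On the shank a stop: 40 mm rubber disc, sprung 3 N/mm, its face somewhere from x = -22 to -52, not reported.
- hook_tip (a point): Point at the hook's end, in the stand's frame x = -168 mm, y = 0, 200 mm above the table (height of the shank's axis); axes as the stand's. Past x = -162 mm the bar bends up by 10 mm, so at its end it spans 196 to 214 mm above the table. A scraper hanging on the shank has its eye centre 11 mm below the shank's axis, at 189 mm.
- rack: Fixed low plywood rack, base 80x270 mm, with two thin steel rails along y, 6 mm apart, tops 55 mm up. Origin on the table under its middle, z up. Middle and small scraper stand in it 65 mm either side of its middle (either way round), blades along y between the rails, clamp bars resting on them, so their eyes are 148 mm up.
- large_scraper: Glass scraper: steel blade 120 mm wide, 3 thick; aluminium clamp bar 124 wide, 18 thick, z 40-56; black handle, neck 24 wide, topped by the eye. Origin: middle of the blade's lower edge; z up the handle, y along the blade, x through its thickness. 150 g. Hangs on the hook from the start, loosely, some way in front of the stop, free to slide.
- middle_scraper: Glass scraper: steel blade 85 mm wide, 3 thick; aluminium clamp bar 89 wide, 18 thick, z 40-56; black handle, neck 24 wide, topped by the eye. Origin: middle of the blade's lower edge; z up the handle, y along the blade, x through its thickness. 120 g, varying. Starts in the rack.
- small_scraper: Glass scraper: steel blade 55 mm wide, 3 thick; aluminium clamp bar 59 wide, 18 thick, z 40-56; black handle, neck 24 wide, topped by the eye. Origin: middle of the blade's lower edge; z up the handle, y along the blade, x through its thickness. 100 g, varying. Starts in the rack.
- large_eye (a point): Centre of the large scraper's eye, 133 mm above its blade edge; axes as the scraper's. The eye is a rectangular frame 40 mm wide (y), 26 thick (x), 46 high; its opening along x is 26 wide, 30 high. Grasp the frame's flat outer sides, 40 mm apart, from above.
- middle_eye (a point): Centre of the middle scraper's eye, 133 mm above its blade edge; axes as the scraper's. The eye is a rectangular frame 40 mm wide (y), 26 thick (x), 46 high; its opening along x is 26 wide, 30 high. Grasp the frame's flat outer sides, 40 mm apart, from above.
- small_eye (a point): Centre of the small scraper's eye, 133 mm above its blade edge; axes as the scraper's. The eye is a rectangular frame 40 mm wide (y), 26 thick (x), 46 high; its opening along x is 26 wide, 30 high. Grasp the frame's flat outer sides, 40 mm apart, from above.
- tape_roll: Bystander: roll of black tape lying flat, 78 mm across, 19 mm high; origin at the centre of its underside.
- tape_measure: Bystander: yellow tape measure, 67x85x31 mm; origin at the centre of its underside.
- calculator: Bystander: grey calculator, 124x76x16 mm; origin at the centre of its underside.

How it is judged (in metres and radians):
On the way, in this order (a step that is already met when the one before it is completed fails the run):
1. the middle scraper, its eye on the hook, is pushed back against the widest one, which bears on the hook and its stop with more than 4 N for 0.25 s (z of middle_eye in the frame of hook_stand between 0.18 and 0.198 m and y of middle_eye in the frame of hook_stand between -0.013 and 0.013 m and angle between middle_scraper's own z axis and vertical below 0.2 rad and x of middle_eye in the frame of hook_stand above -0.145 m and x of middle_eye in the frame of large_scraper between -0.036 and -0.022 m and contact force between middle_scraper and large_scraper above 1 N and contact force between large_scraper and hook_stand above 4 N), for 0.25 s.
2. the small scraper, its eye on the hook, is pushed back against the middle one and the row bears on the hook and its stop with more than 4 N for 0.25 s (all of step 1 and z of small_eye in the frame of hook_stand between 0.18 and 0.198 m and y of small_eye in the frame of hook_stand between -0.013 and 0.013 m and angle between small_scraper's own z axis and vertical below 0.2 rad and x of small_eye in the frame of hook_stand above -0.145 m and x of small_eye in the frame of middle_scraper between -0.036 and -0.022 m and contact force between small_scraper and middle_scraper above 1 N), for 0.25 s.
At the end, for the whole second after the job is handed in: All three hang still by their eyes on the hook (eye 180-198 mm high, within 13 mm of its line, tilt under 0.2 rad), widest at the back, then middle, then small, each eye 22-36 mm in front of the next, the widest one's within 78 mm of the hook's root, the others behind its raised end (z of large_eye in the frame of hook_stand between 0.18 and 0.198 m and y of large_eye in the frame of hook_stand between -0.013 and 0.013 m and angle between each of large_scraper, middle_scraper, small_scraper's own z axis and vertical below 0.2 rad and z of middle_eye in the frame of hook_stand between 0.18 and 0.198 m and y of middle_eye in the frame of hook_stand between -0.013 and 0.013 m and z of small_eye in the frame of hook_stand between 0.18 and 0.198 m and y of small_eye in the frame of hook_stand between -0.013 and 0.013 m and x of each of middle_eye, small_eye in the frame of hook_stand above -0.145 m and x of middle_eye in the frame of large_scraper between -0.036 and -0.022 m and x of small_eye in the frame of middle_scraper between -0.036 and -0.022 m and x of large_eye in the frame of hook_stand above -0.078 m and linear speed of each of large_scraper, middle_scraper, small_scraper below 0.03 m/s); the robot touches nothing.
It fails at once if anything presses on the hook stand or its stop with more than 25 N (contact force between hook_stand and anything else above 25 N).
It fails at once if two scrapers are pressed together with more than 12 N, or the widest on the hook and its stop with more than 14 N (its weight included) (contact force between large_scraper and hook_stand above 14 N or contact force between any of middle_scraper, small_scraper and large_scraper above 12 N or contact force between small_scraper and middle_scraper above 12 N).
It fails at once if a scraper is dropped or tipped over (angle between any of large_scraper, middle_scraper, small_scraper's own z axis and vertical above 0.8 rad or height (world z) of any of large_scraper, middle_scraper, small_scraper below 0.004 m).
It fails at once if a bystander is moved more than 20 mm (distance of any of tape_roll, tape_measure, calculator from where it was at the start of the episode above 0.02 m).
It also fails if it takes over 72 s, if anything falls off the work surface, if the arm or the gripper's body presses on something with over 40 N, if the wrist force passes 120 N, or if a joint passes its speed limit or range.

ROBOT

A 6-joint arm with a two-finger parallel gripper is mounted at the origin on the work surface; the furniture and walls round the work are solid. World frame = base frame: x ahead of the robot, y to its left, z up, the work surface at z = 0. Lengths are in m, angles in degrees, forces in N, time in s.
With the tool pointing down it reaches from about 0.35 to 0.775 m from the base axis. Payload 7.3 kg.
Tool frame: the origin (TCP) lies on the centre line of the jaws, within the pads' length; the fingertips stand r.tip_extent ahead of it and the grasp point (between the pads) is the TCP (r.tip_extent is the distance from the TCP to the fingertips, in m); z points along the fingers, y is the line along which they close (so a half turn about z gives the same grasp; the last joint's range is limited). The gripper opens to 92 mm and grips with 3 to 60 N. Pads are 19 mm wide; open, the fingers measure 130 mm over their backs; the gripper's body (75 mm by 190 mm) begins 47 mm behind the grasp point.
Start: joints at [67.494, 19.595, 87.324, -0, 73.075, -8.365], TCP at [0.128, 0.509, 0.246] pointing down, gripper open.
Joint ranges: [-145.02, 145.02], [-44.19, 115.74], [2.07, 154.8], [-57.11, 237.11], [16.16, 152.29], [-177.93, 177.93]. Speed limits (degrees/s): [147.25, 147.25, 180, 180, 180, 180].

INTERFACE

Orientations are given as a 3x3 rotation matrix whose columns are the frame's x, y, z axes.
In Python, from plant import r gives the robot as it stands. The module is installed in compiled form; this text tells all that it offers.
- The arm moves only by the tool servo_tool, never from a script. Its argument "moves" is a list of rows, each a list of 3 entries, a list of its own where there are three numbers: the gripper command: -1 is shut, 1 is fully open, values between are in proportion, then the shift along the tool's x, y, z in units of 400 mm (1.0 is 400 mm), then the turn about the tool's z in units of 360 degrees (1.0 is 360 degrees). A call has 1 to 10 rows; each row shifts and turns the commanded pose from where the row before left it, along the tool's axes as they then stand; what a row does not reach is not made up. A row lasts 1/8 s, in which the tool goes at most 62.5 mm and 10.7 degrees, less where a joint would pass 70% of its speed; a pose out of reach is approached as far as the arm can. A call with a number of a shift or a turn outside -1 to 1 is refused whole. A call with a gripper value outside its range is refused whole. The fingers move at their own pace and stop on an object; the grip force is fixed at half the most. Time passes only in rows, so rows that do not move let the fingers close. It gives the time, the measured TCP pose, the force, the opening and the grip force at its end, in the units of the state.
- r.sense(): the state, without advancing time (a new reading comes with each control period).
- r.grab_frame(name): name is "scene" or "side" or "wrist"; returns the picture (480x640x3 uint8, red, green, blue); there is no depth.
- r.get_calibration(name): a dict with "intrinsics" (3x3 intrinsics, pixels), "T" (4x4, takes a point from camera to world coordinates); the wrist camera has in their place "tool_from_camera" (4x4, takes a point from camera to tool coordinates, whose origin is the TCP and whose axes are the flange's). Camera axes: x right, y down, z forward; pixel columns grow to the right and rows downward; lengths in m; the calibration is good to about 2 mm. A picture is of the moment at which its call begins: read the wrist's pose just before it. get_calibration takes no time and is no camera call.
- r.hand_in(): hands the job in; it is judged then, once.
The state is a dict: "time": time; "joint_pos": joint angles; "dq": joint speeds; "joint_efforts": joint torques, N m; "eef_pos": TCP position; "tcp_rot": TCP orientation; "wrist_force": force on the tool from outside, world axes, zero at the start; "moment": the same for the moment, N m; "width": finger opening in m; "grip_force": force on a finger pad.
Only numpy, scipy, OpenCV 4.12 (cv2) and the standard library are available. Lean on these libraries where they do the work, as an engineer would, in place of code of your own. Each camera call takes 0.05 s, during which the arm holds its last target. There are 200 camera calls.

## Working session

There is one attempt and no reset: what is moved stays moved. The work goes in short steps, Python scripts to look and compute and a tool call to move; the robot and the scene stay as the last step left them, time stands still between calls to the robot, and variables do not carry over. Pictures are saved under pics/ and viewed, at most 10 in all, crops included, and the job is handed in when it is done.

Besides the shell and the picture viewer there is one more tool, called after "Request:" as name(argument=value, ...), one argument or row to a line, values as JSON. servo_tool: Moves the arm, as the interface text tells. Its arguments: {"type":"object","properties":{"moves":{"type":"array","items":{"type":"array"}}},"required":["moves"]}

```bash
mkdir -p pics; python3 - <<'E'
from plant import r
import cv2,numpy as np
np.set_printoptions(precision=4,suppress=True)
s=r.sense()
for k in ("time","eef_pos","tcp_rot","wrist_force","width"): print(k,s[k])
print(r.tip_extent)
for n in ("scene","side","wrist"):
    cv2.imwrite(f"pics/{n}0.png",r.grab_frame(n)[:,:,::-1]); c=r.get_calibration(n); print(n,c)
E
```

```text
time 0.0
eef_pos [0.1281 0.5087 0.245 ]
tcp_rot [[-0.9697  0.2443 -0.0006]
 [ 0.2443  0.9697 -0.0015]
 [ 0.0002 -0.0016 -1.    ]]
wrist_force [ 0.3801  0.9362 -0.1309]
width 0.09210155657641546
0.019
scene {'intrinsics': array([[449.58  ,   0.    , 311.3811],
       [  0.    , 449.58  , 242.7031],
       [  0.    ,   0.    ,   1.    ]]), 'T': array([[-0.8969, -0.288 ,  0.3356,  0.184 ],
       [-0.4421,  0.5602, -0.7005,  0.6663],
       [ 0.0138, -0.7767, -0.6298,  0.8169],
       [ 0.    ,  0.    ,  0.    ,  1.    ]])}
side {'intrinsics': array([[562.0545,   0.    , 321.9648],
       [  0.    , 562.0545, 232.5397],
       [  0.    ,   0.    ,   1.    ]]), 'T': array([[-0.9853, -0.0749,  0.1538,  0.3682],
       [-0.1701,  0.3352, -0.9267,  0.8926],
       [ 0.0179, -0.9392, -0.343 ,  0.5177],
       [ 0.    ,  0.    ,  0.    ,  1.    ]])}
wrist {'intrinsics': array([[356.8042,   0.    , 312.1532],
       [  0.    , 356.8042, 244.8574],
       [  0.    ,   0.    ,   1.    ]]), 'tool_from_camera': array([[ 0.0006, -0.9613, -0.2754,  0.0734],
       [ 1.    ,  0.0005,  0.0004, -0.0003],
       [-0.0003, -0.2754,  0.9613, -0.1388],
       [ 0.    ,  0.    ,  0.    ,  1.    ]])}
```

View pics/scene0.png

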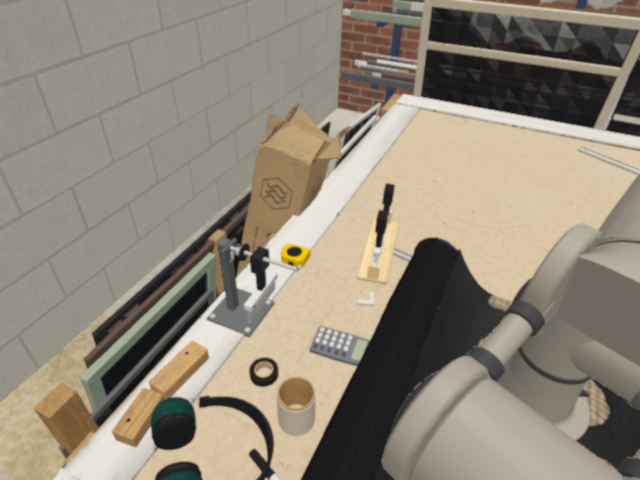

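View pics/side0.png

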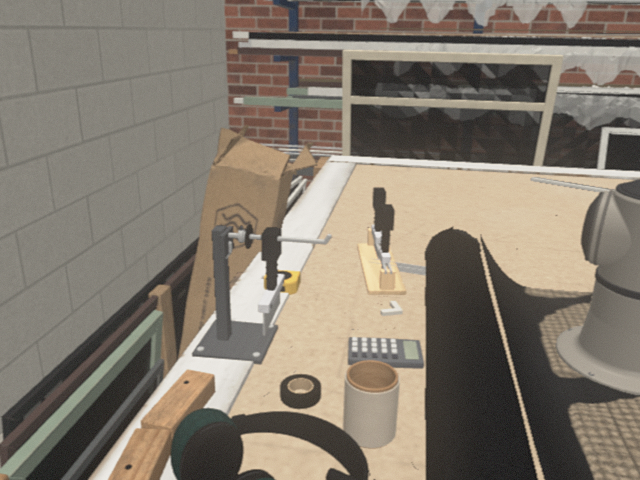

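Scene view: stand with large scraper near (245,280), hook tip about (297,268), rack scrapers' eyes near (388,195) and (383,222). In the side view the tip is at (327,240) and the eyes at (379,197) and (386,215). I'll zoom in.

```bash
python3 - <<'E'
import cv2,numpy as np
a=cv2.imread('pics/scene0.png');b=cv2.imread('pics/side0.png')
f=lambda im,x,y,w,h,s:cv2.resize(im[y:y+h,x:x+w],None,fx=s,fy=s,interpolation=cv2.INTER_CUBIC)
# scene x200-420,y170-340 ; side x190-420,y170-370
A=f(a,200,175,230,160,3.4);B=f(b,185,175,240,190,3.3)
cv2.imwrite('pics/zA.png',A[:600,:800]);cv2.imwrite('pics/zB.png',B[:600,:800]);print(A.shape,B.shape)
E
```

```text
(544, 782, 3) (627, 792, 3)
```

View pics/zA.png

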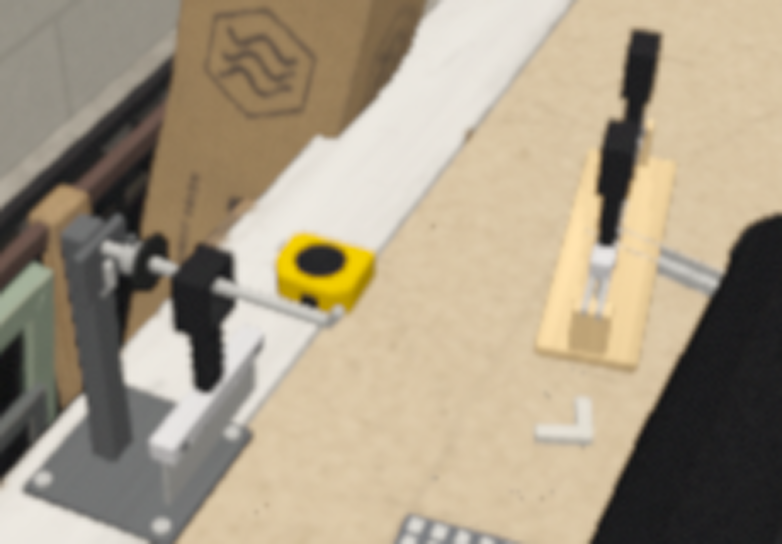

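View pics/zB.png

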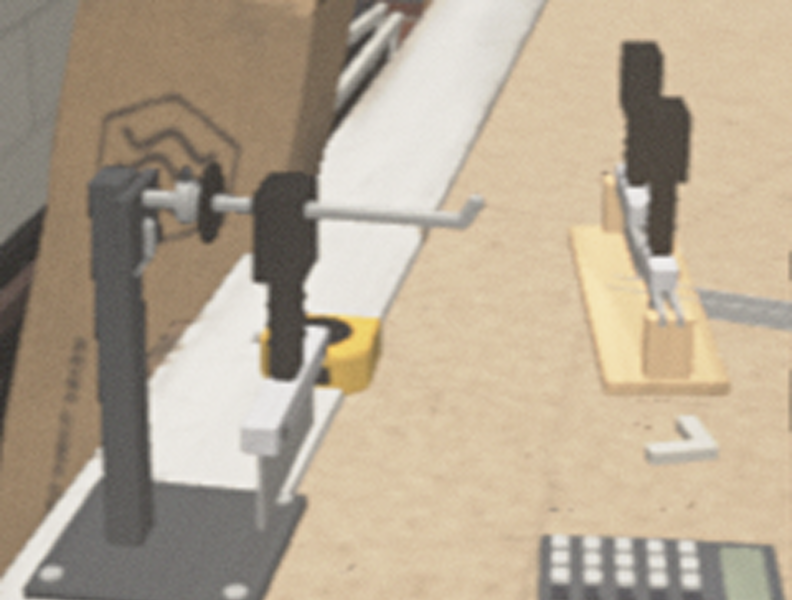

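```bash
cat > h.py <<'E'
import numpy as np
np.set_printoptions(precision=4,suppress=True)
from plant import r
def ray(n,p,s=None):
    c=r.get_calibration(n)
    if n=="wrist":
        T=np.eye(4);T[:3,:3]=s["tcp_rot"];T[:3,3]=s["eef_pos"];T=T@c["tool_from_camera"];K=np.array([[356.8042,0,312.1532],[0,356.8042,244.8574],[0,0,1]])
    else: T=c["T"];K=c["intrinsics"]
    return T[:3,3],T[:3,:3]@np.linalg.solve(K,[*p,1])
def plane(n,p,z,s=None):
    o,d=ray(n,p,s);return o+d*(z-o[2])/d[2]
def tri(a,b):
    (o,d),(q,e)=ray("scene",a),ray("side",b)
    t=np.linalg.lstsq(np.c_[d,-e],q-o,rcond=None)[0];P,Q=o+t[0]*d,q+t[1]*e
    return (P+Q)/2,np.linalg.norm(P-Q)
E
python3 - <<'E'
from h import *
A=lambda x,y:(x/3.4+200,y/3.4+175)
B=lambda x,y:(x/3.3+185,y/3.3+175)
for k,a,b in [("tip",(340,310),(483,203)),("bend",(325,320),(460,221)),("disc",(152,262),(211,203)),("eyeL",(205,252),(286,178)),("near",(621,128),(672,103)),("far",(645,36),(641,46))]:
    print(k,*tri(A(*a),B(*b)),plane("scene",A(*a),.171),plane("side",B(*b),.171))
for p in [(250,435),(160,540),(27,488)]: print("base",plane("scene",A(*p),.01))
for p in [(28,595),(305,505)]: print("baseS",plane("side",B(*p),.01))
for p in [(538,350),(633,366),(675,162)]: print("rack",plane("scene",A(*p),.01))
E
```

```text
tip [0.492  0.0696 0.209 ] 0.005634240506393682 [0.5146 0.0306 0.171 ] [ 0.5039 -0.0275  0.171 ]
bend [0.5019 0.0713 0.1991] 0.0038802775617359847 [0.5187 0.0431 0.171 ] [0.5115 0.0017 0.171 ]
disc [0.6251 0.071  0.1976] 0.001775112775974163 [0.6452 0.0449 0.171 ] [0.6452 0.004  0.171 ]
eyeL [0.5905 0.0612 0.2107] 0.004126255417326429 [0.6198 0.0205 0.171 ] [ 0.6164 -0.0428  0.171 ]
near [ 0.4188 -0.2375  0.171 ] 0.007364333807010451 [ 0.4227 -0.2404  0.171 ] [ 0.4154 -0.2314  0.171 ]
far [ 0.4469 -0.3731  0.1685] 0.003594739493038585 [ 0.4478 -0.3706  0.171 ] [ 0.4446 -0.3607  0.171 ]
base [0.593  0.0205 0.01  ]
base [0.5987 0.1307 0.01  ]
base [0.7051 0.1336 0.01  ]
baseS [0.7016 0.1437 0.01  ]
baseS [0.5889 0.0301 0.01  ]
rack [ 0.4411 -0.1564  0.01  ]
rack [ 0.3703 -0.1729  0.01  ]
rack [ 0.4218 -0.4386  0.01  ]
```

Request:
servo_tool(
  moves=[
    [1, [0, 0, -0.144], -0.0196],
    [1, [0, 0, -0.144], -0.0196],
    [1, [-0.1, -0.065, 0], 0],
    [1, [-0.1, -0.065, 0], 0],
    [1, [-0.1, -0.065, 0], 0],
    [1, [-0.1, -0.065, 0], 0],
    [1, [-0.1, -0.065, 0], 0],
    [1, [-0.1, -0.065, 0], 0],
    [1, [-0.1, -0.065, 0], 0],
    [1, [-0.1, -0.065, 0], 0],
  ],
)

```text
time: 1.4
eef_pos: [0.4493, 0.2999, 0.3607]
tcp_rot: [[-1.0, 0.001, -0.0], [0.001, 1.0, 0.0], [0.0, 0.0, -1.0]]
wrist_force: [0.7, 0.2, -0.3]
width: 0.0915
grip_force: 0.0
```

Request:
servo_tool(
  moves=[
    [1, [0, -0.14, 0], 0],
    [1, [0, -0.14, 0], 0],
    [1, [0, -0.14, 0], 0],
    [1, [0, -0.14, 0], 0],
    [1, [0, 0, 0], 0],
    [1, [0, 0, 0], 0],
  ],
)

```text
time: 2.15
eef_pos: [0.448, 0.0771, 0.3608]
tcp_rot: [[-1.0, 0.001, -0.0], [0.001, 1.0, 0.001], [0.0, 0.001, -1.0]]
wrist_force: [-0.0, 0.2, 0.0]
width: 0.0918
grip_force: 0.0
```

```bash
python3 - <<'E'
from h import *
import cv2
s=r.sense();cv2.imwrite("pics/w1.png",r.grab_frame("wrist")[:,:,::-1]);np.save("w1.npy",np.r_[s["eef_pos"],np.ravel(s["tcp_rot"])]);print(s["time"],s["eef_pos"],s["tcp_rot"],s["wrist_force"])
E
```

```text
2.15 [0.448  0.0771 0.3608] [[-1.      0.0014 -0.0002]
 [ 0.0014  1.      0.0006]
 [ 0.0002  0.0006 -1.    ]] [-0.0193  0.2079  0.0455]
```

View pics/w1.png

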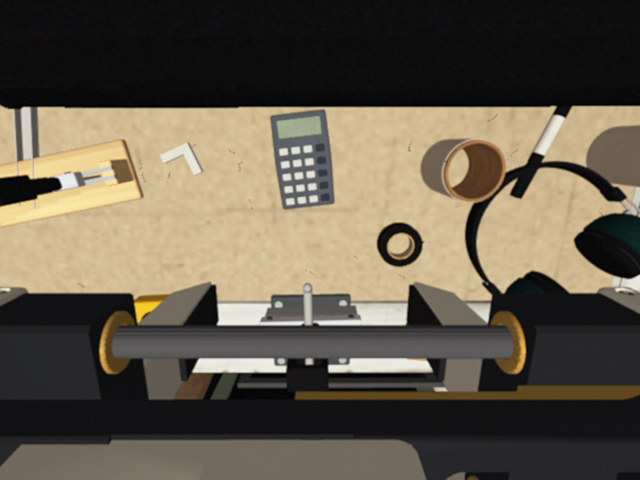

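The wrist view shows the hook tip at (308,288), the bar running down to (308,322), stand bolts at (281,305), (343,304), (273,358), (344,358), and the near rack end at (130,170).

```bash
python3 - <<'E'
from h import *
import cv2
w=np.load("w1.npy");s=dict(eef_pos=w[:3],tcp_rot=w[3:].reshape(3,3))
for p,z in [((308,285),.214),((308,322),.204),((281,305),.012),((343,304),.012),((273,358),.012),((344,358),.012)]: print(p,plane("wrist",p,z,s))
im=cv2.imread("pics/w1.png");g=cv2.cvtColor(im,cv2.COLOR_BGR2GRAY)
for y in range(284,326,4): print(y,g[y,294:322])
E
```

```text
(308, 285) [0.4922 0.0732 0.214 ]
(308, 322) [0.5329 0.0729 0.204 ]
(281, 305) [0.6075 0.0303 0.012 ]
(343, 304) [0.606  0.1229 0.012 ]
(273, 358) [0.6981 0.0156 0.012 ]
(344, 358) [0.6983 0.1266 0.012 ]
284 [190 189 189 188 187 190 191 192 191 177 157 142 138 138 135 130 144 174
 194 197 194 193 192 191 190 190 189 193]
288 [191 188 190 191 192 193 194 191 179 166 179 193 201 202 198 185 158 137
 159 190 193 190 190 190 191 190 192 189]
292 [194 190 190 191 193 192 195 195 186 171 158 158 154 147 146 142 136 135
 162 192 199 196 197 196 197 197 194 193]
296 [ 57  57  58  58  60  61  59  59  67 108 162 189 198 199 200 191 170 133
  87  63  62  63  63  63  64  64  66  65]
300 [ 85  84  83  85  84  83  85  83  82 114 161 188 199 200 199 192 173 140
 100  83  83  83  84  85  84  83  85  83]
304 [ 80  82  80  79  82  82  82  80  84 114 158 186 198 200 199 193 176 142
 102  82  83  84  83  84  83  83  83  82]
308 [ 88  87  87  85  87  85  87  84  87 108 150 184 197 201 200 195 177 146
 105  84  84  84  85  85  84  86  85  84]
312 [ 86  87  86  85  85  85  86  84  84 100 142 182 197 200 199 194 179 149
 108  83  85  85  84  85  84  83  85  85]
316 [ 96  99 101 101 101 102 100  98  98 108 141 178 196 200 201 196 182 152
 117 101 105 105 104 106 105 105 107 111]
320 [126 127 129 129 130 131 133 136 135 132 145 175 194 200 199 196 182 155
 132 143 158 160 160 162 160 163 164 167]
324 [215 216 215 216 216 215 205 164  97  66 100 148 172 176 174 174 162 135
  91  42  25  27  33  56 119 182 210 214]
```

Request:
servo_tool(
  moves=[
    [1, [0, -0.12, 0], 0],
    [1, [0, -0.12, 0], 0],
    [1, [0, -0.12, 0], 0],
    [1, [0, -0.12, 0], 0],
    [1, [0, -0.12, 0], 0],
    [1, [0, -0.12, 0], 0],
    [1, [0, -0.12, 0], 0],
    [1, [0, -0.12, 0], 0],
    [1, [0, 0, 0], 0],
    [1, [0, 0, 0], 0],
  ],
)

```text
time: 3.45
eef_pos: [0.4485, -0.3056, 0.3605]
tcp_rot: [[-1.0, -0.001, -0.0], [-0.001, 1.0, 0.001], [0.0, 0.001, -1.0]]
wrist_force: [0.1, -0.1, 0.6]
width: 0.0919
grip_force: 0.0
```

```bash
python3 - <<'E'
from h import *
import cv2
s=r.sense();cv2.imwrite("pics/w2.png",r.grab_frame("wrist")[:,:,::-1]);np.save("w2.npy",np.r_[s["eef_pos"],np.ravel(s["tcp_rot"])]);print(s["time"],s["eef_pos"],s["wrist_force"])
E
```

```text
3.45 [ 0.4485 -0.3056  0.3605] [ 0.0916 -0.0654  0.5986]
```

View pics/w2.png

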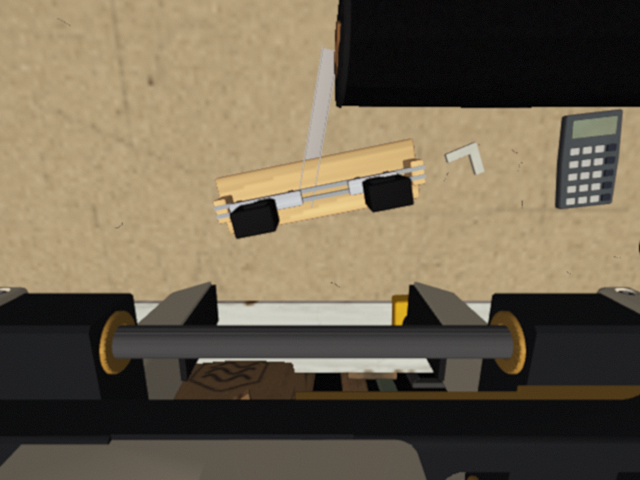

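The far (left) scraper, with its eye at (254,218), has the longer clamp bar (to column 302), so it is the middle one. The right eye at (388,193) is the small one. Now the exact top faces.

```bash
python3 - <<'E'
from h import *
import cv2
w=np.load("w2.npy");s=dict(eef_pos=w[:3],tcp_rot=w[3:].reshape(3,3))
im=cv2.imread("pics/w2.png");m=(im.max(2)<60).astype(np.uint8)
m[:110]=0;m[270:]=0
for c in cv2.findContours(m,cv2.RETR_EXTERNAL,cv2.CHAIN_APPROX_NONE)[0]:
    if cv2.contourArea(c)<200 or c[:,0,0].mean()>450: continue
    q=cv2.approxPolyDP(cv2.convexHull(c),2.5,True)[:,0]
    print("px",q.tolist(),cv2.boundingRect(c))
    for p in q: print(p,plane("wrist",p,.171,s)[:2])
x,y,wd,ht=225,165,200,80
print("grey levels"); 
g=cv2.cvtColor(im,cv2.COLOR_BGR2GRAY); print(g[195:240:3,228:284:4]); print(g[168:214:3,356:420:4])
E
```

```text
px [[272, 199], [278, 219], [275, 229], [236, 237], [230, 214], [240, 206]] (230, 199, 49, 39)
[272 199] [ 0.425  -0.3429]
[278 219] [ 0.4438 -0.3378]
[275 229] [ 0.4535 -0.3409]
[236 237] [ 0.4613 -0.3782]
[230 214] [ 0.4391 -0.3825]
[240 206] [ 0.4316 -0.3728]
px [[409, 178], [411, 204], [373, 211], [366, 203], [364, 181], [394, 175]] (363, 175, 50, 37)
[409 178] [ 0.4057 -0.2178]
[411 204] [ 0.4295 -0.2142]
[373 211] [ 0.4361 -0.2491]
[366 203] [ 0.4286 -0.2559]
[364 181] [ 0.4084 -0.2586]
[394 175] [ 0.403  -0.2316]
grey levels
[[137 175 197 194 194 195 197 200 199 190 152 120 149 176]
 [ 79 119 198 199 200 195 160 127 128 102  87 133 199 197]
 [ 74  86 131  77 126 161 185 112  14  11   6   1 195 203]
 [138 155 189 168 127  56  21  21  26  21   7   7 153 209]
 [154 200 148   3  19  24  21  14  13  17  20   7  91 202]
 [ 97 181   7   7  15  17  23  22  24  24  21   3  39 185]
 [153  19  20  22  25  23  23  23  23  24  24   8  13 196]
 [176  24  24  23  21  23  22  22  24  21  22  11   0 193]
 [195  17  22  24  20  22  23  21  20  22  20  15   7 180]
 [192  44  25  25  23  24  24  
[... 696 characters left out ...]
  19  22  20  20  21 116 197]
 [209 210   0  11  18  20  21  21  21  20  21  19  20  18 144 182]
 [207 209  16  14  21  21  24  20  21  18  22  20  19  16 136 195]
 [204 190  40   7  21  22  20  19  21  18  21  20  20  18 116 201]
 [187 196  78   8  19  21  21  21  18  18  20  17  17  20  78 193]
 [198 198 119   6  22  18  19  18  20  22  19  21  19  20  39 154]
 [204 206 174   8  21  21  21  17  19  20  21  20  16  18  28 166]
 [205 204 195   4  20  20  21  17  18  17  19  17  14  21  67 164]
 [199 194 182  80  16  18  22  16  14  22  54 112 143 163 161 161]
 [156 160 157 155  28  18  48  85 131 157 162 160 162 161 161 161]
 [150 157 150 151 150 161 159 153 151 152 155 157 156 154 156 157]]
```

Request:
servo_tool(
  moves=[
    [1, [0.0055, -0.07, 0], 0],
    [1, [0, -0.07, 0], 0],
    [1, [0, 0, 0.09], -0.0157],
    [1, [0, 0, 0.09], -0.0157],
    [1, [0, 0, 0.09], 0],
    [1, [0, 0, 0.09], 0],
    [1, [0, 0, 0.09], 0],
    [1, [0, 0, 0.025], 0],
    [1, [0, 0, 0.025], 0],
    [1, [0, 0, 0.025], 0],
  ],
)

```text
time: 4.75
eef_pos: [0.4464, -0.3633, 0.1518]
tcp_rot: [[-0.981, -0.196, 0.002], [-0.196, 0.981, -0.002], [-0.001, -0.002, -1.0]]
wrist_force: [0.1, -1.0, 0.4]
width: 0.0916
grip_force: 0.0
```

Request:
servo_tool(
  moves=[
    [-1, [0, 0, 0], 0],
    [-1, [0, 0, 0], 0],
    [-1, [0, 0, 0], 0],
    [-1, [0, 0, 0], 0],
    [-1, [0, 0, 0], 0],
    [-1, [0, 0, 0], 0],
  ],
)

```text
time: 5.5
eef_pos: [0.4456, -0.363, 0.1509]
tcp_rot: [[-0.981, -0.196, -0.0], [-0.196, 0.981, 0.0], [0.0, 0.0, -1.0]]
wrist_force: [-0.4, 0.5, -1.8]
width: 0.0396
grip_force: 30.0
```

Request:
servo_tool(
  moves=[
    [-1, [0, 0, -0.03], 0],
    [-1, [0, 0, -0.07], 0],
    [-1, [0, 0, -0.09], 0],
    [-1, [0, 0, -0.09], 0],
    [-1, [0, 0, -0.09], 0],
    [-1, [0, 0, -0.08], 0],
    [-1, [0, 0, 0], 0.0157],
    [-1, [0, 0, 0], 0.0157],
  ],
)

```text
time: 6.5
eef_pos: [0.4456, -0.363, 0.3322]
tcp_rot: [[-1.0, 0.004, 0.001], [0.004, 1.0, -0.001], [-0.001, -0.001, -1.0]]
wrist_force: [-0.2, 0.2, -0.7]
width: 0.0398
grip_force: 30.0
```

Request:
servo_tool(
  moves=[
    [-1, [0.002, 0.06, 0], 0],
    [-1, [0.002, 0.11, 0], 0],
    [-1, [0.002, 0.12, 0], 0],
    [-1, [0.002, 0.12, 0], 0],
    [-1, [0.002, 0.12, 0], 0],
    [-1, [0.002, 0.12, 0], 0],
    [-1, [0.002, 0.12, 0], 0],
    [-1, [0, 0.12, 0], 0],
    [-1, [0, 0.11, 0], 0],
    [-1, [0, 0.089, 0], 0],
  ],
)

```text
time: 7.75
eef_pos: [0.4399, 0.0742, 0.3318]
tcp_rot: [[-1.0, -0.0, 0.001], [-0.0, 1.0, 0.0], [-0.001, 0.0, -1.0]]
wrist_force: [0.1, 0.2, -0.7]
width: 0.0399
grip_force: 30.0
```

Request:
servo_tool(
  moves=[
    [-1, [0, 0, 0.08], 0],
    [-1, [0, 0, 0.08], 0],
    [-1, [0, 0, 0.07], 0],
    [-1, [0, 0, 0.06], 0],
    [-1, [0, 0, 0], 0],
    [-1, [0, 0, 0], 0],
  ],
)

```text
time: 8.5
eef_pos: [0.4409, 0.0726, 0.2162]
tcp_rot: [[-1.0, 0.0, 0.002], [0.0, 1.0, 0.0], [-0.002, 0.0, -1.0]]
wrist_force: [0.2, -0.6, 0.1]
width: 0.0398
grip_force: 30.0
```

```bash
python3 - <<'E'
from h import *
import cv2
s=r.sense();print(s["time"],s["eef_pos"],s["tcp_rot"],s["wrist_force"],s["width"])
a=r.grab_frame("scene")[:,:,::-1];b=r.grab_frame("side")[:,:,::-1]
f=lambda im,x,y:cv2.resize(im[y:y+150,x:x+200],None,fx=4,fy=2*2,interpolation=cv2.INTER_CUBIC)
cv2.imwrite("pics/s3.png",f(a,200,200));cv2.imwrite("pics/d3.png",f(b,200,170))
E
```

```text
8.5 [0.4409 0.0726 0.2162] [[-1.      0.0005  0.002 ]
 [ 0.0005  1.      0.0001]
 [-0.002   0.0001 -1.    ]] [ 0.1802 -0.5868  0.0859] 0.03978892655761075
```

View pics/d3.png

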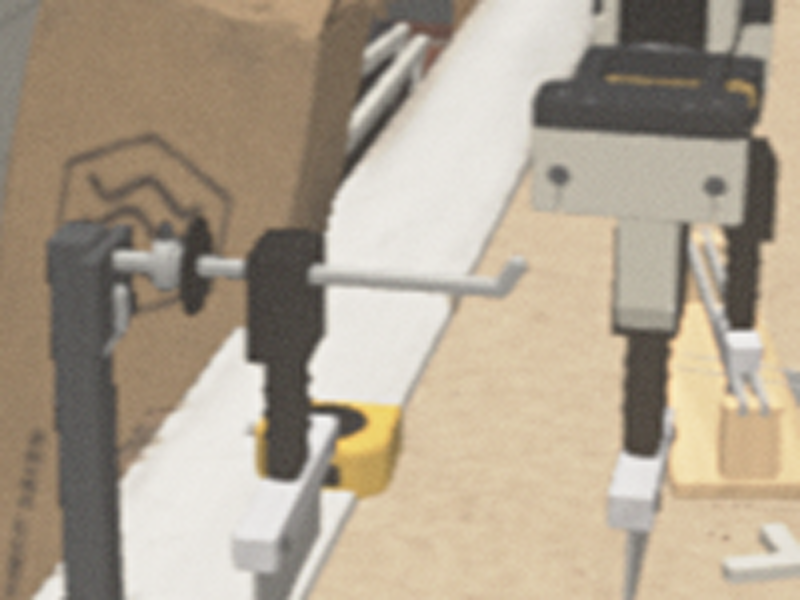

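Request:
servo_tool(
  moves=[
    [-1, [0, 0, 0.02], 0],
    [-1, [0, 0, 0], 0],
    [-1, [-0.03, 0, 0], 0],
    [-1, [-0.03, 0, 0], 0],
    [-1, [-0.03, 0, 0], 0],
    [-1, [0, 0, 0], 0],
  ],
)

```text
time: 9.35
eef_pos: [0.4772, 0.0725, 0.2067]
tcp_rot: [[-1.0, 0.001, 0.0], [0.001, 1.0, 0.0], [-0.0, 0.0, -1.0]]
wrist_force: [0.3, -0.1, -1.4]
width: 0.0396
grip_force: 30.0
```

Request:
servo_tool(
  moves=[
    [-1, [-0.03, 0, 0], 0],
    [-1, [-0.03, 0, 0], 0],
    [-1, [-0.03, 0, 0], 0],
    [-1, [-0.03, 0, 0], 0],
    [-1, [0, 0, 0], 0],
  ],
)

```text
time: 9.98
eef_pos: [0.525, 0.0725, 0.2067]
tcp_rot: [[-1.0, 0.001, 0.0], [0.001, 1.0, 0.0], [-0.0, 0.0, -1.0]]
wrist_force: [-0.2, -0.7, -1.4]
width: 0.0397
grip_force: 30.0
```

Request:
servo_tool(
  moves=[
    [-1, [0, 0, 0.015], 0],
    [-1, [0, 0, 0.015], 0],
    [-1, [-0.03, 0, 0], 0],
    [-1, [-0.03, 0, 0], 0],
    [-1, [0, 0, 0], 0],
    [-1, [0, 0, 0], 0],
  ],
)

```text
time: 10.72
eef_pos: [0.5482, 0.0725, 0.1948]
tcp_rot: [[-1.0, 0.001, -0.0], [0.001, 1.0, 0.0], [0.0, 0.0, -1.0]]
wrist_force: [0.0, -0.2, -0.9]
width: 0.0399
grip_force: 30.0
```

Request:
servo_tool(
  moves=[
    [-1, [-0.005, 0, 0], 0],
    [-1, [-0.005, 0, 0], 0],
    [-1, [-0.005, 0, 0], 0],
    [-1, [-0.005, 0, 0], 0],
    [-1, [-0.005, 0, 0], 0],
    [-1, [-0.005, 0, 0], 0],
    [-1, [0, 0, 0], 0],
  ],
)

```text
time: 11.6
eef_pos: [0.5603, 0.0725, 0.1949]
tcp_rot: [[-1.0, 0.001, -0.0], [0.001, 1.0, 0.0], [0.0, 0.0, -1.0]]
wrist_force: [-0.3, 0.7, -0.3]
width: 0.0397
grip_force: 30.0
```

Request:
servo_tool(
  moves=[
    [-1, [-0.005, 0, 0], 0],
    [-1, [-0.005, 0, 0], 0],
    [-1, [-0.005, 0, 0], 0],
    [-1, [-0.005, 0, 0], 0],
    [-1, [-0.005, 0, 0], 0],
    [-1, [-0.005, 0, 0], 0],
    [-1, [-0.005, 0, 0], 0],
    [-1, [0, 0, 0], 0],
  ],
)

```text
time: 12.6
eef_pos: [0.5746, 0.0725, 0.1949]
tcp_rot: [[-1.0, 0.0, 0.001], [0.0, 1.0, 0.0], [-0.001, 0.0, -1.0]]
wrist_force: [-0.0, -0.0, -1.8]
width: 0.0402
grip_force: 30.0
```

Request:
servo_tool(
  moves=[
    [-1, [-0.005, 0, 0], 0],
    [-1, [-0.005, 0, 0], 0],
    [-1, [0, 0, 0], 0],
    [-1, [0, 0, 0], 0],
  ],
)

```text
time: 13.1
eef_pos: [0.5784, 0.0725, 0.195]
tcp_rot: [[-1.0, 0.001, 0.0], [0.001, 1.0, 0.0], [-0.0, 0.0, -1.0]]
wrist_force: [0.3, 0.2, -0.3]
width: 0.0399
grip_force: 30.0
```

```bash
python3 - <<'E'
from h import *
import cv2
s=r.sense();print(s["time"],s["eef_pos"],s["wrist_force"])
b=r.grab_frame("side")[:,:,::-1]
cv2.imwrite("pics/d4.png",cv2.resize(b[200:350,195:395],None,fx=4,fy=4,interpolation=cv2.INTER_CUBIC))
E
```

```text
13.1 [0.5784 0.0725 0.195 ] [ 0.315   0.2062 -0.3401]
```

View pics/d4.png

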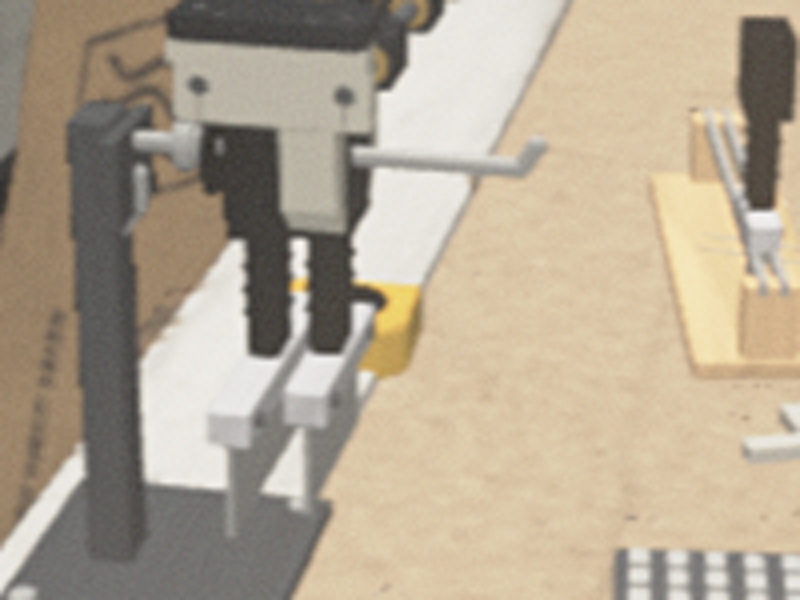

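Middle and large now hang in contact at image (250–340,220), almost touching the stop disc at (215,155). I'll creep on.

Request:
servo_tool(
  moves=[
    [-1, [-0.005, 0, 0], 0],
    [-1, [-0.005, 0, 0], 0],
    [-1, [0, 0, 0], 0],
  ],
)

```text
time: 13.52
eef_pos: [0.5825, 0.0725, 0.1949]
tcp_rot: [[-1.0, 0.001, 0.0], [0.001, 1.0, 0.0], [-0.0, 0.0, -1.0]]
wrist_force: [0.3, 0.0, -1.4]
width: 0.0399
grip_force: 30.0
```

Request:
servo_tool(
  moves=[
    [-1, [-0.0025, 0, 0], 0],
    [-1, [0, 0, 0], 0],
  ],
)

```text
time: 13.78
eef_pos: [0.5833, 0.0725, 0.1949]
tcp_rot: [[-1.0, 0.0, 0.0], [0.0, 1.0, 0.0], [-0.0, 0.0, -1.0]]
wrist_force: [-0.6, -0.2, -0.2]
width: 0.04
grip_force: 30.0
```

Request:
servo_tool(
  moves=[
    [-1, [-0.0025, 0, 0], 0],
    [-1, [0, 0, 0], 0],
  ],
)

```text
time: 14.02
eef_pos: [0.5841, 0.0725, 0.1949]
tcp_rot: [[-1.0, 0.0, -0.0], [0.0, 1.0, 0.0], [0.0, 0.0, -1.0]]
wrist_force: [-2.6, 0.0, 0.3]
width: 0.0399
grip_force: 30.0
```

Request:
servo_tool(
  moves=[
    [-1, [-0.0025, 0, 0], 0],
    [-1, [0, 0, 0], 0],
  ],
)

```text
time: 14.28
eef_pos: [0.5847, 0.0725, 0.1949]
tcp_rot: [[-1.0, 0.0, -0.001], [0.0, 1.0, 0.0], [0.001, 0.0, -1.0]]
wrist_force: [-5.1, 0.7, 0.3]
width: 0.0403
grip_force: 30.0
```

Request:
servo_tool(
  moves=[
    [-1, [-0.0015, 0, 0], 0],
    [-1, [0, 0, 0], 0],
  ],
)

```text
time: 14.52
eef_pos: [0.5851, 0.0725, 0.1948]
tcp_rot: [[-1.0, 0.0, -0.002], [0.0, 1.0, -0.0], [0.002, -0.0, -1.0]]
wrist_force: [-6.5, -0.8, 2.0]
width: 0.0394
grip_force: 30.0
```

Request:
servo_tool(
  moves=[
    [-1, [-0.001, 0, 0], 0],
    [-1, [0, 0, 0], 0],
    [-1, [0, 0, 0], 0],
    [-1, [0, 0, 0], 0],
  ],
)

```text
time: 15.02
eef_pos: [0.5852, 0.0725, 0.1948]
tcp_rot: [[-1.0, 0.0, -0.002], [0.0, 1.0, -0.0], [0.002, -0.0, -1.0]]
wrist_force: [-7.1, -0.7, 2.8]
width: 0.0397
grip_force: 30.0
```

Request:
servo_tool(
  moves=[
    [-1, [0.003, 0, 0], 0],
    [-1, [0.003, 0, 0], 0],
    [-1, [0.003, 0, 0], 0],
    [-1, [0, 0, 0], 0],
    [-1, [0, 0, 0.003], 0],
    [-1, [0, 0, 0], 0],
  ],
)

```text
time: 15.78
eef_pos: [0.5827, 0.0725, 0.1936]
tcp_rot: [[-1.0, 0.001, -0.0], [0.001, 1.0, 0.0], [0.0, 0.0, -1.0]]
wrist_force: [0.1, 0.1, -1.3]
width: 0.0399
grip_force: 30.0
```

Request:
servo_tool(
  moves=[
    [-1, [0, 0, 0.002], 0],
    [-1, [0, 0, 0], 0],
    [-1, [0, 0, 0], 0],
  ],
)

```text
time: 16.15
eef_pos: [0.5826, 0.0725, 0.1929]
tcp_rot: [[-1.0, 0.0, 0.0], [0.0, 1.0, 0.0], [-0.0, 0.0, -1.0]]
wrist_force: [0.1, -0.8, -0.3]
width: 0.0397
grip_force: 30.0
```

Request:
servo_tool(
  moves=[
    [0, [0, 0, 0], 0],
    [0.3, [0, 0, 0], 0],
    [1, [0, 0, 0], 0],
    [1, [0, 0, 0], 0],
    [1, [0, 0, 0], 0],
    [1, [0, 0, 0], 0],
  ],
)

```text
time: 16.9
eef_pos: [0.5826, 0.0725, 0.1929]
tcp_rot: [[-1.0, 0.001, 0.0], [0.001, 1.0, 0.0], [-0.0, 0.0, -1.0]]
wrist_force: [-0.0, -0.7, -0.3]
width: 0.0894
grip_force: 0.0
```

Request:
servo_tool(
  moves=[
    [1, [0, 0, -0.03], 0],
    [1, [0, 0, -0.06], 0],
    [1, [0, 0, -0.09], 0],
    [1, [0, 0, -0.1], 0],
    [1, [0, 0, -0.1], 0],
    [1, [0.1, 0, 0], 0],
    [1, [0.12, 0, 0], 0],
    [1, [0, 0, 0], 0],
  ],
)

```text
time: 17.9
eef_pos: [0.492, 0.0728, 0.3464]
tcp_rot: [[-1.0, 0.0, 0.001], [0.0, 1.0, 0.0], [-0.001, 0.0, -1.0]]
wrist_force: [0.5, 0.5, 0.9]
width: 0.0918
grip_force: 0.0
```

```bash
python3 - <<'E'
from h import *
import cv2
s=r.sense();print(s["time"],s["eef_pos"],s["wrist_force"],s["width"])
b=r.grab_frame("side")[:,:,::-1]
cv2.imwrite("pics/d5.png",cv2.resize(b[200:350,195:395],None,fx=4,fy=4,interpolation=cv2.INTER_CUBIC))
E
```

```text
17.9 [0.492  0.0728 0.3464] [0.4751 0.4682 0.9348] 0.0917901446164767
```

View pics/d5.png

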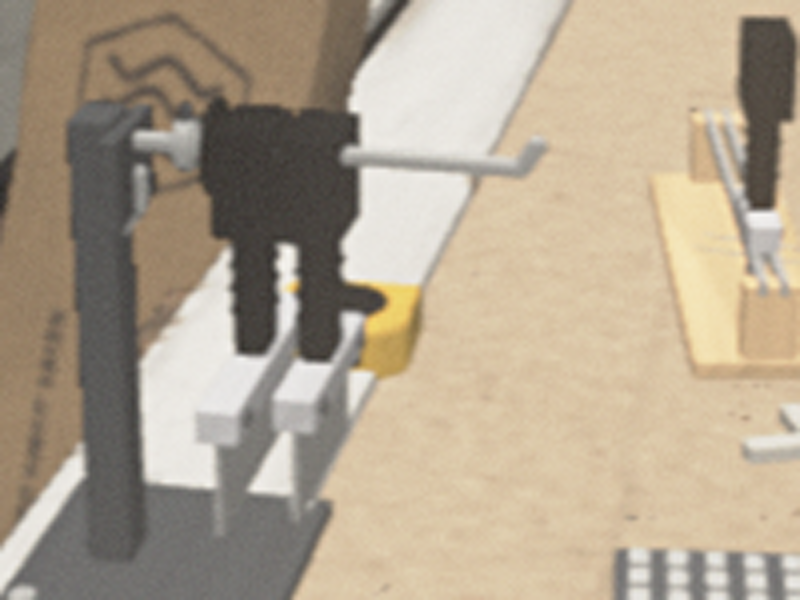

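The middle one hangs straight against the large one, at the stop, around (220–350,110–240). Now the small one.

Request:
servo_tool(
  moves=[
    [1, [0.0222, -0.0959, 0], 0],
    [1, [0.0222, -0.0959, 0], 0],
    [1, [0.0222, -0.0959, 0], 0],
    [1, [0.0222, -0.0959, 0], 0],
    [1, [0.0222, -0.0959, 0], 0],
    [1, [0.0222, -0.0959, 0], 0],
    [1, [0.0222, -0.0959, 0], 0],
    [1, [0.0222, -0.0959, 0], 0],
    [1, [0, 0, 0], -0.0157],
    [1, [0, 0, 0], -0.0157],
  ],
)

```text
time: 19.2
eef_pos: [0.4242, -0.2358, 0.3452]
tcp_rot: [[-0.98, -0.197, 0.001], [-0.197, 0.98, -0.0], [-0.001, -0.001, -1.0]]
wrist_force: [0.5, 0.2, -0.4]
width: 0.0915
grip_force: 0.0
```

Request:
servo_tool(
  moves=[
    [1, [0, 0, 0.09], 0],
    [1, [0, 0, 0.09], 0],
    [1, [0, 0, 0.09], 0],
    [1, [0, 0, 0.09], 0],
    [1, [0, 0, 0.07], 0],
    [1, [0, 0, 0.03], 0],
    [1, [0, 0, 0.02], 0],
    [1, [0, 0, 0], 0],
  ],
)

```text
time: 20.2
eef_pos: [0.4238, -0.2346, 0.1531]
tcp_rot: [[-0.981, -0.196, 0.0], [-0.196, 0.981, -0.0], [-0.0, -0.0, -1.0]]
wrist_force: [0.1, 0.3, -0.8]
width: 0.092
grip_force: 0.0
```

Request:
servo_tool(
  moves=[
    [1, [0.007, 0, 0.005], 0],
    [1, [0, 0, 0], 0],
    [-1, [0, 0, 0], 0],
    [-1, [0, 0, 0], 0],
    [-1, [0, 0, 0], 0],
    [-1, [0, 0, 0], 0],
    [-1, [0, 0, 0], 0],
    [-1, [0, 0, 0], 0],
  ],
)

```text
time: 21.2
eef_pos: [0.4207, -0.2348, 0.1508]
tcp_rot: [[-0.981, -0.196, -0.0], [-0.196, 0.981, 0.0], [0.0, 0.0, -1.0]]
wrist_force: [0.8, -0.4, -0.6]
width: 0.0399
grip_force: 29.9
```

Request:
servo_tool(
  moves=[
    [-1, [0, 0, -0.03], 0],
    [-1, [0, 0, -0.07], 0],
    [-1, [0, 0, -0.09], 0],
    [-1, [0, 0, -0.09], 0],
    [-1, [0, 0, 0], 0.0157],
    [-1, [0, 0, 0], 0.0157],
    [-1, [0, 0, 0], 0],
  ],
)

```text
time: 22.08
eef_pos: [0.4207, -0.2349, 0.2636]
tcp_rot: [[-1.0, -0.0, 0.001], [-0.0, 1.0, -0.0], [-0.001, -0.0, -1.0]]
wrist_force: [-0.1, -0.5, -1.8]
width: 0.0396
grip_force: 29.9
```

Request:
servo_tool(
  moves=[
    [-1, [-0.003, 0.06, 0], 0],
    [-1, [-0.003, 0.1, 0], 0],
    [-1, [-0.003, 0.11, 0], 0],
    [-1, [-0.003, 0.11, 0], 0],
    [-1, [-0.003, 0.11, 0], 0],
    [-1, [-0.003, 0.11, 0], 0],
    [-1, [-0.003, 0.1, 0], 0],
    [-1, [0, 0.069, 0.07], 0],
    [-1, [0, 0, 0.07], 0],
    [-1, [0, 0, 0], 0],
  ],
)

```text
time: 23.32
eef_pos: [0.4281, 0.073, 0.2058]
tcp_rot: [[-1.0, -0.002, -0.004], [-0.002, 1.0, 0.0], [0.004, 0.0, -1.0]]
wrist_force: [-0.6, -0.5, 0.0]
width: 0.0402
grip_force: 29.9
```

Request:
servo_tool(
  moves=[
    [-1, [0, 0, 0], 0],
    [-1, [0, 0, 0], 0],
  ],
)

```text
time: 23.58
eef_pos: [0.43, 0.0724, 0.2081]
tcp_rot: [[-1.0, 0.001, 0.002], [0.001, 1.0, 0.0], [-0.002, 0.0, -1.0]]
wrist_force: [0.3, 0.5, -0.9]
width: 0.0397
grip_force: 29.9
```

Request:
servo_tool(
  moves=[
    [-1, [-0.03, 0, 0], 0],
    [-1, [-0.03, 0, 0], 0],
    [-1, [-0.03, 0, 0], 0],
    [-1, [-0.03, 0, 0], 0],
    [-1, [0, 0, 0], 0],
  ],
)

```text
time: 24.2
eef_pos: [0.4781, 0.0726, 0.2066]
tcp_rot: [[-1.0, 0.001, -0.0], [0.001, 1.0, 0.0], [0.0, 0.0, -1.0]]
wrist_force: [0.5, -0.2, -1.5]
width: 0.0404
grip_force: 29.9
```

Request:
servo_tool(
  moves=[
    [-1, [-0.03, 0, 0], 0],
    [-1, [-0.03, 0, 0], 0],
    [-1, [-0.03, 0, 0], 0],
    [-1, [-0.025, 0, 0], 0],
    [-1, [0, 0, 0], 0],
    [-1, [0, 0, 0.016], 0],
    [-1, [0, 0, 0.016], 0],
    [-1, [0, 0, 0], 0],
  ],
)

```text
time: 25.2
eef_pos: [0.5226, 0.0727, 0.1934]
tcp_rot: [[-1.0, 0.0, -0.002], [0.0, 1.0, 0.0], [0.002, 0.0, -1.0]]
wrist_force: [0.3, -0.3, -0.8]
width: 0.0398
grip_force: 29.9
```

Request:
servo_tool(
  moves=[
    [-1, [-0.02, 0, 0], 0],
    [-1, [-0.02, 0, 0], 0],
    [-1, [-0.01, 0, 0], 0],
    [-1, [-0.005, 0, 0], 0],
    [-1, [0, 0, 0], 0],
    [-1, [0, 0, 0], 0],
  ],
)

```text
time: 25.95
eef_pos: [0.5451, 0.0727, 0.1941]
tcp_rot: [[-1.0, 0.0, -0.0], [0.0, 1.0, 0.0], [0.0, 0.0, -1.0]]
wrist_force: [-0.1, -0.4, -0.5]
width: 0.0401
grip_force: 29.9
```

Request:
servo_tool(
  moves=[
    [-1, [-0.005, 0, 0], 0],
    [-1, [-0.005, 0, 0], 0],
    [-1, [-0.005, 0, 0], 0],
    [-1, [-0.005, 0, 0], 0],
    [-1, [-0.005, 0, 0], 0],
    [-1, [0, 0, 0], 0],
  ],
)

```text
time: 26.7
eef_pos: [0.5554, 0.0726, 0.1941]
tcp_rot: [[-1.0, 0.001, 0.0], [0.001, 1.0, 0.0], [-0.0, 0.0, -1.0]]
wrist_force: [0.3, 0.5, -0.8]
width: 0.0396
grip_force: 29.9
```

Request:
servo_tool(
  moves=[
    [-1, [-0.0025, 0, 0], 0],
    [-1, [-0.0025, 0, 0], 0],
    [-1, [0, 0, 0], 0],
  ],
)

```text
time: 27.08
eef_pos: [0.5573, 0.0727, 0.1941]
tcp_rot: [[-1.0, 0.001, 0.0], [0.001, 1.0, 0.0], [-0.0, 0.0, -1.0]]
wrist_force: [-0.0, 0.1, -0.7]
width: 0.04
grip_force: 29.9
```

Request:
servo_tool(
  moves=[
    [-1, [-0.0025, 0, 0], 0],
    [-1, [0, 0, 0], 0],
  ],
)

```text
time: 27.32
eef_pos: [0.5582, 0.0727, 0.1941]
tcp_rot: [[-1.0, 0.0, -0.0], [0.0, 1.0, 0.0], [0.0, 0.0, -1.0]]
wrist_force: [-0.9, 0.1, -0.5]
width: 0.0397
grip_force: 29.9
```

Request:
servo_tool(
  moves=[
    [-1, [-0.0025, 0, 0], 0],
    [-1, [0, 0, 0], 0],
  ],
)

```text
time: 27.58
eef_pos: [0.5587, 0.0727, 0.194]
tcp_rot: [[-1.0, 0.0, -0.001], [0.0, 1.0, 0.0], [0.001, 0.0, -1.0]]
wrist_force: [-4.1, 0.9, 1.6]
width: 0.0402
grip_force: 29.9
```

Request:
servo_tool(
  moves=[
    [-1, [-0.002, 0, 0], 0],
    [-1, [0, 0, 0], 0],
  ],
)

```text
time: 27.82
eef_pos: [0.5592, 0.0728, 0.194]
tcp_rot: [[-1.0, 0.0, -0.002], [0.0, 1.0, 0.0], [0.002, 0.0, -1.0]]
wrist_force: [-6.5, 0.4, 2.1]
width: 0.04
grip_force: 29.9
```

Request:
servo_tool(
  moves=[
    [-1, [-0.0013, 0, 0], 0],
    [-1, [0, 0, 0], 0],
    [-1, [0, 0, 0], 0],
    [-1, [0, 0, 0], 0],
  ],
)

```text
time: 28.32
eef_pos: [0.5594, 0.0728, 0.194]
tcp_rot: [[-1.0, 0.0, -0.003], [0.0, 1.0, 0.0], [0.003, 0.0, -1.0]]
wrist_force: [-7.3, -0.9, 1.8]
width: 0.0397
grip_force: 29.9
```

Request:
servo_tool(
  moves=[
    [-1, [0, 0, 0], 0],
    [-1, [0, 0, 0], 0],
    [-1, [0.003, 0, 0], 0],
    [-1, [0.003, 0, 0], 0],
    [-1, [0.002, 0, 0], 0],
    [-1, [0, 0, 0], 0],
    [-1, [0, 0, 0.003], 0],
    [-1, [0, 0, 0], 0],
    [-1, [0, 0, 0], 0],
  ],
)

```text
time: 29.45
eef_pos: [0.5574, 0.0727, 0.1929]
tcp_rot: [[-1.0, 0.0, 0.0], [0.0, 1.0, 0.0], [-0.0, 0.0, -1.0]]
wrist_force: [0.0, -0.8, -1.3]
width: 0.0401
grip_force: 29.9
```

Request:
servo_tool(
  moves=[
    [0, [0, 0, 0], 0],
    [0.3, [0, 0, 0], 0],
    [1, [0, 0, 0], 0],
    [1, [0, 0, 0], 0],
    [1, [0, 0, 0], 0],
    [1, [0, 0, 0], 0],
  ],
)

```text
time: 30.2
eef_pos: [0.5574, 0.0727, 0.1929]
tcp_rot: [[-1.0, 0.0, 0.0], [0.0, 1.0, 0.0], [-0.0, 0.0, -1.0]]
wrist_force: [0.3, 0.2, -0.4]
width: 0.0899
grip_force: 0.0
```

Request:
servo_tool(
  moves=[
    [1, [0, 0, -0.03], 0],
    [1, [0, 0, -0.06], 0],
    [1, [0, 0, -0.09], 0],
    [1, [0, 0, -0.1], 0],
    [1, [0, 0, -0.1], 0],
    [1, [0.1, 0, 0], 0],
    [1, [0, 0, 0], 0],
    [1, [0, 0, 0], 0],
    [1, [0, 0, 0], 0],
  ],
)

```text
time: 31.32
eef_pos: [0.518, 0.0726, 0.3448]
tcp_rot: [[-1.0, 0.001, -0.0], [0.001, 1.0, 0.0], [0.0, 0.0, -1.0]]
wrist_force: [-0.4, -0.1, -0.1]
width: 0.0917
grip_force: 0.0
```

```bash
python3 - <<'E'
from h import *
import cv2
s=r.sense();print(s["time"],s["eef_pos"],s["wrist_force"],s["width"])
b=r.grab_frame("side")[:,:,::-1]
cv2.imwrite("pics/d6.png",cv2.resize(b[200:350,195:395],None,fx=4,fy=4,interpolation=cv2.INTER_CUBIC))
E
```

```text
31.325 [0.518  0.0726 0.3448] [-0.4317 -0.1191 -0.0505] 0.0916550323280546
```

View pics/d6.png

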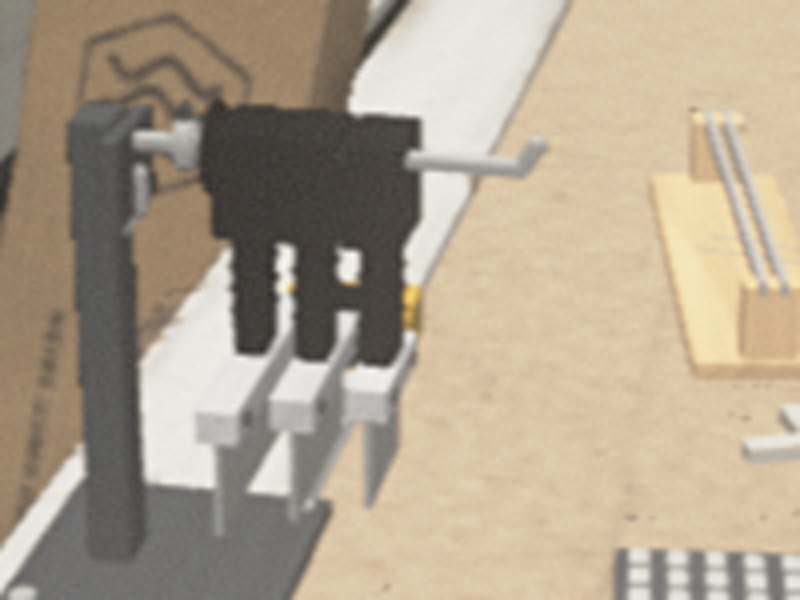

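All three hang straight and close together, widest at the back, so I'm handing in.

```bash
python3 -c "
from plant import r
print(r.hand_in())"
```

```text
the job is handed in; nothing more can be done
None
```

The middle and then the small scraper are hung in front of the widest, each pushed back to a wrist reading of about 7 N and let go; the last picture showed all three straight and close together, and I handed in at about 31 s (no verdict came back).

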